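Switch on the lantern by its long toggle

ROBOT

A 7-joint arm with a two-finger parallel gripper is mounted at the origin on the work surface. World frame = base frame: x ahead of the robot, y to its left, z up, the work surface at z = 0. Lengths are in m, angles in rad, forces in N, time in s.
With the tool pointing down it reaches from about 0.35 to 0.9 m from the base axis. Payload 8.1 kg.
Tool frame: the origin (TCP) lies midway between the tips of the shut fingers; the grasp point (between the pads) lies 19 mm behind it; x points along the fingers, z is the direction in which the jaws open and shut, and the axes are right-handed (so a half turn about x gives the same grasp; the last joint's range is limited). The gripper opens to 92 mm and grips with 3 to 60 N. Pads are 19 mm wide; open, the fingers measure 130 mm over their backs; the gripper's body (75 mm by 190 mm) begins 47 mm behind the grasp point.
Start: joints at [-1.413, 0.434, 0.025, 1.573, -0.012, 1.134, -0.075], TCP at [0.161, 0.604, 0.227] pointing down, gripper open.
Joint ranges: [-2.62, 2.62], [-0.44, 2.09], [-1.27, 1.32], [0.08, 2.57], [-1.32, 4.46], [0.12, 2], [-2.74, 2.74]. Speed limits (rad/s): [2.22, 2.22, 3.01, 3.01, 3.14, 3.14, 3.14].

INTERFACE

Orientations are given as a rotation vector (axis times angle).
In Python, from cell import arm gives the robot as it stands. The module is installed in compiled form; this text tells all that it offers.
- The arm moves only by the tool move_arm, never from a script. Its argument "steps" is text: rows parted by semicolons, each of 5 numbers parted by spaces: the shift along the tool's x, y, z in m, then the turn about the tool's x in rad, then the closure in counts, from 0 (fully open) to 255 (shut). A call has 1 to 10 rows; each row is the pose to reach, as a shift and turn from the pose commanded when the call began, along the tool's axes at that moment; what a row does not reach only later rows make up. A row lasts 1/12 s, in which the tool goes at most 41.7 mm and 7.16 degrees, less where a joint would pass 70% of its speed; a pose out of reach is approached as far as the arm can. A call with a gripper value outside its range is refused whole. The fingers move at their own pace and stop on an object; "squeeze" is the grip in N (left out, the last holds). Time passes only in rows, so rows that repeat a pose let the fingers close. It gives the time, the measured TCP pose, the force and the opening at its end, in the units of the state.
- arm.observe(): the state, without advancing time (a new reading comes with each control period).
- arm.get_image(name): name is "scene" or "top"; returns a dict with "img" (384x512x3 uint8, blue, green, red), "z_map" (384x512 float32, m along the optical axis (not along the pixel's ray), 0 where there is no reading), "vfov" (degrees; the focal length in pixels is half the picture's height over the tangent of half this angle, whatever the lens; pixels are square), "cx", "cy" (the principal point, pixels), "k1" (the pictures are not rectified: a ray, as slopes to the right and down, at radius r is drawn at 1 + k1 r^2 times it, then the intrinsics apply), "extrinsics" (4x4, takes a point from camera to world coordinates). Camera axes: x right, y up, looking along -z (the intrinsics and any distortion apply to the point x, -y, -z); pixel columns grow to the right and rows downward; lengths in m; the calibration is good to about 2 mm. A picture is of the moment at which its call begins.
- arm.sign_off(): hands the job in, once; it reports no verdict.
The state is a dict: "clock": time; "joints": joint angles; "dq": joint speeds; "joint_efforts": joint torques, N m; "position": TCP position; "ee_rot": TCP orientation; "force": force on the tool from outside, world axes, zero at the start; "ft_torque": the same for the moment, N m; "width": opening from 0.0 (shut) to 1.0 (fully open).
Only numpy, scipy, OpenCV 4.12 (cv2) and the standard library are available. Lean on these libraries where they do the work, as an engineer would, in place of code of your own. Each camera call takes 0.05 s, during which the arm holds its last target.

TASK

Light the lantern's main lamp: with a fingertip gently press the long toggle switch on its side fully down, then draw the hand clear. Leave the short night-light toggle next to it up, and do not lift or shift the lantern, or disturb the battery case, the bowl or the two hair clips around it.

Things in the scene. Friction and masses are not known exactly. Their poses are not given: they have to be found in the camera images.
- lantern: Yellow lantern, 0.9 kg. Origin: centre of its underside, z up. Base box 140 (x) x 150 (y) x 75 mm high; clear globe and cap on it, radius 45 mm about the origin's vertical, top at 147 mm; carry handle along y, to 167 mm. Switch panel: upright face 70 mm from the origin on its +x side, two black toggles, pivots 48 mm up: long at y +22 mm, short at y -22 mm. About 15-20 N down on a switch can tip it
- lamp_toggle (a joint): Long toggle (main lamp): bat lever 33 mm long from the panel, 7 mm thick, 10 mm ball tip, hinged about a level axis along the panel. 0 = up, 0.4 rad above level (off, as it starts); 0.8 = down, 0.4 rad below level (on). Stiff, no spring: about 2.5 N straight down at the tip moves it, it stays where it is left, and stops hard at 0.8
- lamp_tip (a point): Centre of the 10 mm ball tip of the long toggle, 28 mm from its pivot on the panel face. Up: 59 mm above the plywood and 26 mm out from the panel; down: 37 mm above the plywood, also 26 mm out; in the middle 48 mm above and 28 mm out
- night_toggle (a joint): Short toggle (night light), 44 mm to the side of the long one, to be left up: bat lever 17 mm long, 6 mm thick, 8 mm ball tip. 0 = up (off), 0.8 = down (on); about 2.5 N moves it and it stays where it is left
- night_tip (a point): Centre of the 8 mm ball tip of the short toggle, 13 mm from its pivot. Up: 53 mm above the plywood and 12 mm out from the panel
- battery_case: Transparent round battery case, 36 mm across, standing, with a grey twist cap 41 mm across; 84 mm high in all. Origin: centre of its underside. Leave alone
- bowl: White ceramic bowl, 120 mm across the rim, 55 mm high. Origin: centre of its underside. Leave alone
- clip_a: Brown plastic claw hair clip standing on its teeth, 58 mm long (its x), 28 mm wide, 42 mm high. Origin: centre of its underside. Leave alone
- clip_b: The other hair clip, the same as clip_a. Leave alone
Things that resemble listed ones, but are neither listed nor needed, are in the scene too. Of the things like the lantern, leave any that is blue or grey; of the rest the larger one is meant.

How it is judged:
On the way:
1. the long toggle is pressed down to its lower position (value of joint lamp_toggle above 0.6 rad), for 0.1 s.
At the end, for the whole second after the job is handed in: The long toggle is down (joint above 0.6 of 0.8 rad), the short toggle still up (below 0.15 rad); the lantern stands upright (within 0.05 rad), at rest, within 12 mm of where it stood; the battery case, bowl and both hair clips are within 10 mm of where they were, the case upright (value of joint lamp_toggle above 0.6 rad and value of joint night_toggle below 0.15 rad and distance of lantern from where it was at the start of the episode below 0.012 m and angle between lantern's own z axis and vertical below 0.05 rad and linear speed of lantern below 0.02 m/s and distance of each of battery_case, bowl, clip_a, clip_b from where it was at the start of the episode below 0.01 m and angle between battery_case's own z axis and vertical below 0.1 rad); the robot touches nothing.
It fails at once if the short night-light toggle is pushed (value of joint night_toggle above 0.2 rad).
It fails at once if the fingers press or strike the lantern hard (over 20 N) (contact force between the fingers and lantern above 20 N).
It fails at once if the arm or the gripper's body, not the fingers, pushes on the lantern (contact force between the arm and lantern above 5 N).
It fails at once if the lantern is shifted, tipped or lifted (distance of lantern from where it was at the start of the episode above 0.015 m or angle between lantern's own z axis and vertical above 0.12 rad).
It fails at once if the battery case, the bowl or a hair clip is moved, tipped or lifted (distance of any of battery_case, bowl, clip_a, clip_b from where it was at the start of the episode above 0.01 m or angle between battery_case's own z axis and vertical above 0.2 rad).
It also fails if it takes over 32 s, if anything falls off the work surface, if the arm or the gripper's body presses on something with over 40 N, if the wrist force passes 120 N, or if a joint passes its speed limit or range.

## Working session

There is one attempt and no reset: what is moved stays moved. The work goes in short steps, Python scripts to look and compute and a tool call to move; the robot and the scene stay as the last step left them, time stands still between calls to the robot, and variables do not carry over. Pictures are saved under pics/ and viewed, and the job is handed in when it is done.

Besides the shell and the picture viewer there is one more tool, called after ">>>" by a JSON object that holds its "fn" and its "kwargs", one argument or row to a line. move_arm: Moves the arm, as the interface text tells. Its arguments: {"type":"object","properties":{"steps":{"type":"string"},"squeeze":{"type":"number"}},"required":["steps"]}

```bash
mkdir -p pics; ls
cat > h.py <<'E'
import numpy as np,cv2,math
from cell import arm
def save(d,n):cv2.imwrite('pics/'+n,d['img'])
def px2ray(d,u,v):
    f=d['img'].shape[0]/2/math.tan(math.radians(d['vfov'])/2)
    K=np.array([[f,0,d['cx']],[0,f,d['cy']],[0,0,1]])
    p=cv2.undistortPoints(np.array([[[u,v]]],float),K,np.array([d['k1'],0,0,0,0.]))[0,0]
    return np.array([p[0],-p[1],-1.])
def pt(d,u,v,z=None):
    r=px2ray(d,u,v);T=np.array(d['extrinsics'])
    o=T[:3,3];w=T[:3,:3]@r
    if z is None: s=float(d['z_map'][int(round(v)),int(round(u))])
    else: s=(z-o[2])/w[2]
    return o+s*w
E
python3 - <<'E'
from h import *
import pickle
o=arm.observe();print(o)
for n in('scene','top'):
    d=arm.get_image(n);save(d,n+'0.png');pickle.dump(d,open(n+'0.pkl','wb'))
    print(n,d['vfov'],d['cx'],d['cy'],d['k1'],np.round(d['extrinsics'],3).tolist(),(d['z_map']>0).mean())
E
```

```text
pics
{'clock': 0.0, 'joints': array([-1.41261123,  0.43522786,  0.02498433,  1.57412121, -0.01161674,
        1.13400487, -0.07509454]), 'dq': array([-1.02137664e-03, -1.26336237e-04, -6.76408047e-04,  8.65644545e-05,
       -4.64936330e-05, -1.97812019e-03,  5.82489072e-04]), 'joint_efforts': array([ 1.67068833e-04, -6.67840648e+01,  9.85529758e-01, -3.14462328e+01,
       -6.03647414e-02,  4.28005157e-02,  1.84275282e-04]), 'position': array([0.16107099, 0.60334095, 0.22593275]), 'ee_rot': array([-1.01599439,  1.3226064 ,  1.01418004]), 'force': array([ 0.32478518, -0.01030315,  0.29948147]), 'ft_torque': array([0.03257497, 0.00643257, 0.00044845]), 'width': 1.000050153622732}
scene 45.23411994567248 265.29071955888213 183.45519798870538 -0.1332740911643693 [[0.902, -0.345, 0.258, 0.797], [0.431, 0.733, -0.526, -0.488], [-0.008, 0.586, 0.81, 0.928], [0.0, 0.0, 0.0, 1.0]] 0.9961395263671875
top 44.284735083631006 257.7043407534883 185.74598480558868 -0.16320471288000837 [[0.022, 0.995, -0.097, 0.429], [-0.999, 0.019, -0.032, 0.051], [-0.03, 0.098, 0.995, 0.963], [0.0, 0.0, 0.0, 1.0]] 0.9961039225260416
```

View pics/scene0.png

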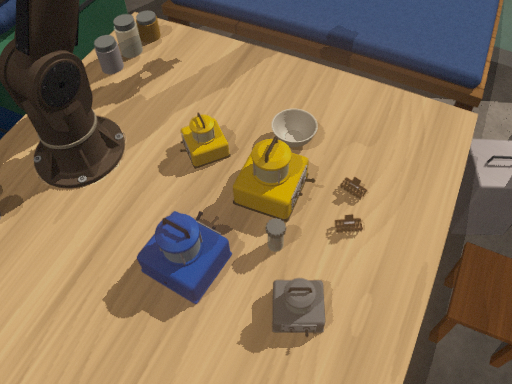

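View pics/top0.png

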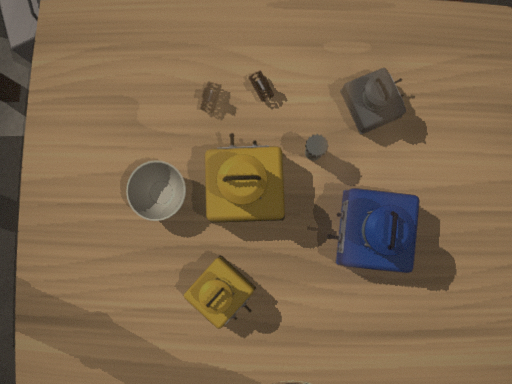

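Four lanterns are visible in the top view: large yellow at (245,183), small yellow at (219,292), blue at (380,230) and grey at (376,98). The large yellow one fits, since blue and grey are excluded and it's the larger of the yellow two. Its toggles show at (233,140) and (255,143). The bowl is at (156,190), the battery case at (316,146), and the clips at (211,97) and (262,86). Next I'll look at an enlarged crop and measure.

Run:
```python
from h import *
import pickle
t=pickle.load(open('top0.pkl','rb'));s=pickle.load(open('scene0.pkl','rb'))
a=cv2.resize(t['img'][70:230,190:340],None,fx=4,fy=4,interpolation=cv2.INTER_CUBIC)
cv2.imwrite('pics/c_top.png',a)
b=cv2.resize(s['img'][130:260,230:370],None,fx=5,fy=4.6 and 5,interpolation=cv2.INTER_CUBIC)[:600]
cv2.imwrite('pics/c_scene.png',b)
# lantern top of base: yellow points via depth
for d,n in((t,'top'),(s,'scene')):
    hsv=cv2.cvtColor(d['img'],cv2.COLOR_BGR2HSV)
    m=cv2.inRange(hsv,(22,190,60),(34,255,255))
    k,l,st,c=cv2.connectedComponentsWithStats(m)
    for i in range(1,k):
        if st[i,4]>300:
            vs,us=np.where(l==i)
            P=np.array([pt(d,u,v) for u,v in zip(us,vs)])
            q=P[np.abs(P[:,2]-0.075)<0.006][:,:2].astype(np.float32)
            print(n,st[i],c[i],'n75',len(q),'zmax',P[:,2].max())
            if len(q)>50: r=cv2.minAreaRect(q);print(r,np.round(cv2.boxPoints(r),4).tolist())
```

```text
scene [182 115  46  41 893] [204.42217245 134.81410974] n75 0 zmax 0.9282594270872291
scene [ 233  139   75   76 2578] [271.96547711 173.63421257] n75 1479 zmax 0.9282594270872291
((0.5219755172729492, 0.10406172275543213), (0.13665316998958588, 0.1481037735939026), 3.659757137298584) [[0.44909998774528503, 0.1736000031232834], [0.4584999978542328, 0.025800000876188278], [0.5949000120162964, 0.03449999913573265], [0.5853999853134155, 0.18230000138282776]]
```

View pics/c_top.png

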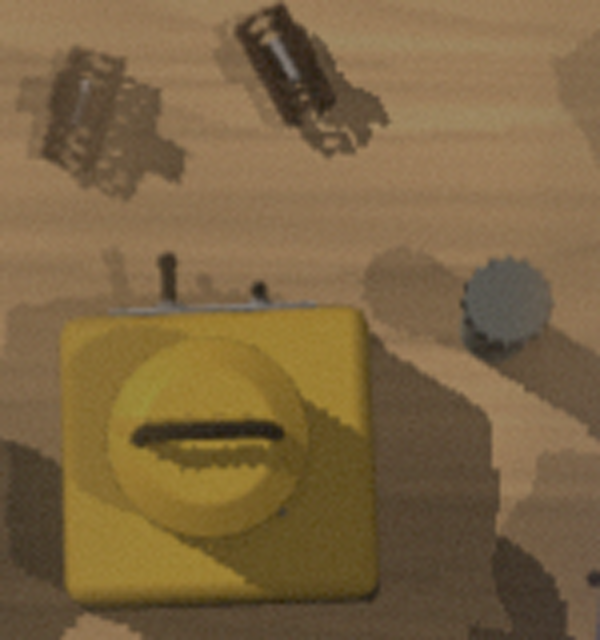

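View pics/c_scene.png

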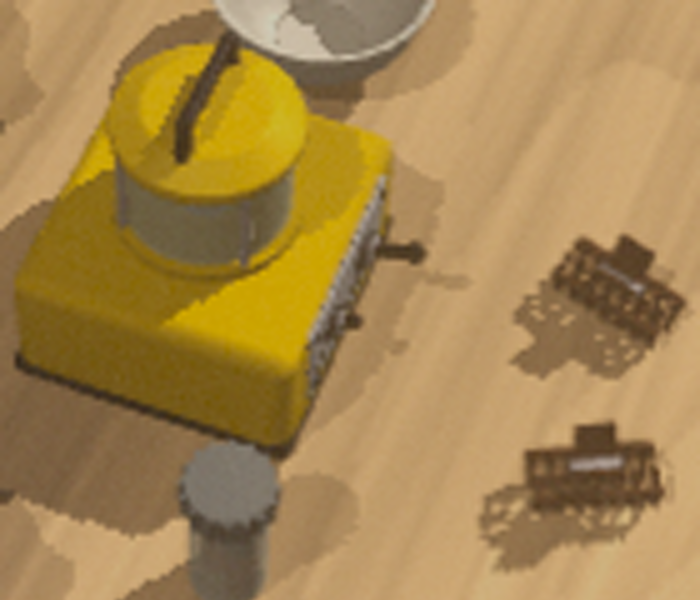

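Run:
```python
from h import *
import pickle
t=pickle.load(open('top0.pkl','rb'));s=pickle.load(open('scene0.pkl','rb'))
for n,d,uv,z in [('long',t,(231.7,135),.059),('long',s,(313.4,180.6),.059),('short',t,(255,142),.053),('short',s,(300.8,194),.053)]:
    print(n,uv,pt(d,*uv,z).round(4),'depthpt',pt(d,*uv).round(4))
def tri(a,b):
    rs=[(np.array(d['extrinsics'])[:3,3],np.array(d['extrinsics'])[:3,:3]@px2ray(d,*uv)) for d,uv in ((t,a),(s,b))]
    A=np.zeros((3,3));B=np.zeros(3)
    for o,w in rs:
        w=w/np.linalg.norm(w);M=np.eye(3)-np.outer(w,w);A+=M;B+=M@o
    return np.linalg.solve(A,B)
print('tri',tri((231.7,135),(313.4,180.6)),tri((255,142),(300.8,194)))
# lantern base top in top view by depth
us,vs=np.meshgrid(range(195,300),range(130,235))
P=np.array([pt(t,u,v) for u,v in zip(us.ravel(),vs.ravel())])
q=P[np.abs(P[:,2]-.075)<.005][:,:2].astype(np.float32)
r=cv2.minAreaRect(q);print(r,cv2.boxPoints(r).round(4).tolist())
# all things above table near: cluster
us,vs=np.meshgrid(range(190,345),range(60,170))
P=np.array([pt(t,u,v) for u,v in zip(us.ravel(),vs.ravel())])
m=((P[:,2]>.012)&(P[:,2]<.3)).reshape(us.shape).astype(np.uint8)
k,l,st,c=cv2.connectedComponentsWithStats(m)
for i in range(1,k):
    if st[i,4]>25:
        Q=P[(l==i).ravel()];print(st[i]+[190,60,0,0,0],Q.min(0).round(3),Q.max(0).round(3))
from scipy.spatial.transform import Rotation as R
o=arm.observe();print(R.from_rotvec(o['ee_rot']).as_matrix().round(4))
```

```text
long (231.7, 135) [0.6156 0.1327 0.059 ] depthpt [0.6155 0.1327 0.0598]
long (313.4, 180.6) [0.6185 0.1316 0.059 ] depthpt [0.6186 0.1313 0.0594]
short (255, 142) [0.6036 0.0871 0.053 ] depthpt [0.6026 0.0869 0.0584]
short (300.8, 194) [0.6053 0.088  0.053 ] depthpt [0.6057 0.0868 0.0548]
tri [0.61712457 0.13354835 0.05547464] [0.60450139 0.08764803 0.05254031]
((0.5221621990203857, 0.10599362850189209), (0.14061902463436127, 0.14741583168506622), 3.1578049659729004) [[0.4478999972343445, 0.17569999396800995], [0.4560000002384186, 0.02850000001490116], [0.5964000225067139, 0.03629999980330467], [0.5882999897003174, 0.1835000067949295]]
[248  70  26  32 342] [0.697 0.054 0.012] [0.763 0.106 0.045]
[200  81  22  32 337] [0.671 0.162 0.013] [0.737 0.204 0.045]
[342  86   3  11  26] [ 0.712 -0.094  0.012] [ 0.726 -0.088  0.046]
[ 205  133   78   37 1874] [0.537 0.034 0.051] [0.62  0.183 0.152]
[305 133  24  27 465] [ 0.574 -0.052  0.012] [ 0.617 -0.009  0.088]
[[-2.000e-04 -9.662e-01  2.579e-01]
 [-1.400e-03  2.579e-01  9.662e-01]
 [-1.000e+00 -1.000e-04 -1.400e-03]]
```

The two views agree on the long tip to 3 mm: (0.617, 0.132). The lantern centre at (0.522, 0.105) with yaw of about 3.2° predicts (0.6165, 0.1325), which matches. I'll move the closed fingers to above (0.620, 0.136) with the jaw axis along the panel, keeping z at 0.226, which is clear of the 167 mm handle.

>>> {"fn": "move_arm", "kwargs": {
  "steps": "0 -0.034 -0.020 0 255; 0 -0.068 -0.040 0 255; 0 -0.102 -0.060 0 255; 0 -0.136 -0.080 0 255; 0 -0.170 -0.100 0 255; 0 -0.204 -0.120 0 255; 0 -0.238 -0.140 0 255; 0 -0.272 -0.160 0 255; 0 -0.306 -0.180 0 255; 0 -0.340 -0.200 0 255",
  "squeeze": 10
}}

```text
clock: 0.93
position: [0.439, 0.3212, 0.2266]
ee_rot: [-1.015, 1.322, 1.015]
force: [0.3, 0.1, 0.6]
width: 0.325
```

>>> {"fn": "move_arm", "kwargs": {
  "steps": "0 -0.032 -0.019 -0.05 255; 0 -0.064 -0.038 -0.10 255; 0 -0.096 -0.057 -0.15 255; 0 -0.128 -0.076 -0.20 255; 0 -0.160 -0.095 -0.25 255; 0 -0.192 -0.114 -0.30 255; 0 -0.222 -0.132 -0.319 255; 0 -0.222 -0.132 -0.319 255; 0 -0.222 -0.132 -0.319 255"
}}

```text
clock: 1.68
position: [0.6194, 0.1353, 0.226]
ee_rot: [-1.249, 1.185, 1.248]
force: [-0.9, -0.2, -0.9]
width: 0.002
```

Run:
```python
from h import *
from scipy.spatial.transform import Rotation as R
o=arm.observe();print(o['position'],R.from_rotvec(o['ee_rot']).as_matrix().round(4).tolist(),o['width'],o['force'],o['joints'].round(2))
for n in('scene','top'):
    d=arm.get_image(n);cv2.imwrite(f'pics/{n}1.png',d['img'])
    if n=='scene':cv2.imwrite('pics/s1c.png',cv2.resize(d['img'][60:260,230:400],None,fx=3,fy=3,interpolation=cv2.INTER_CUBIC))
```

```text
[0.61943931 0.13530217 0.22597242] [[-0.0007, -0.9986, -0.0533], [-0.0013, -0.0533, 0.9986], [-1.0, 0.0007, -0.0013]] 0.0022580512703744317 [-0.86938718 -0.24483723 -0.87335178] [-0.42  0.45  0.18  1.56 -0.08  1.14  1.4 ]
```

View pics/s1c.png

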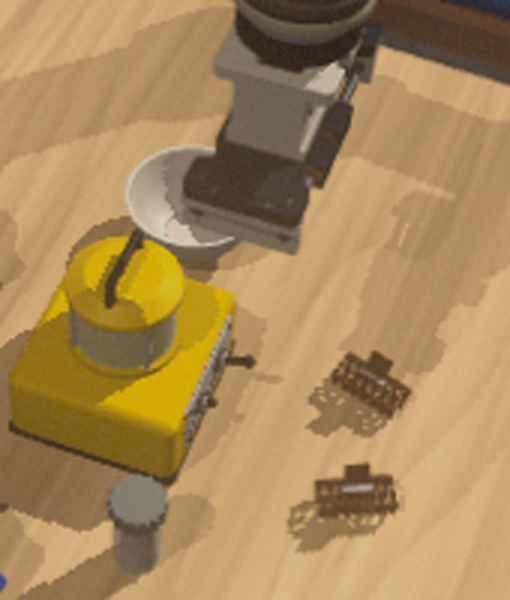

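The scene crop shows the closed gripper upright above the toggle, which is at crop (240,360), and nothing has been disturbed. I'll descend to just above it.

>>> {"fn": "move_arm", "kwargs": {
  "steps": "0.035 0 0 0 255; 0.07 0 0 0 255; 0.10 0 0 0 255; 0.12 0 0 0 255; 0.14 0 0 0 255; 0.14 0 0 0 255; 0.14 0 0 0 255"
}}

```text
clock: 2.37
position: [0.6171, 0.1396, 0.0863]
ee_rot: [-1.252, 1.182, 1.255]
force: [0.3, -0.6, 0.2]
width: 0.008
```

Run:
```python
from h import *
o=arm.observe();print(o['position'],o['force'])
for n,(a,b,c,e) in(('scene',(100,240,230,370)),('top',(70,220,180,340))):
    d=arm.get_image(n);cv2.imwrite(f'pics/{n}2.png',cv2.resize(d['img'][a:b,c:e],None,fx=4,fy=4,interpolation=cv2.INTER_CUBIC))
```

```text
[0.61708301 0.1395656  0.0862618 ] [ 0.32160406 -0.64754594  0.18476088]
```

View pics/scene2.png

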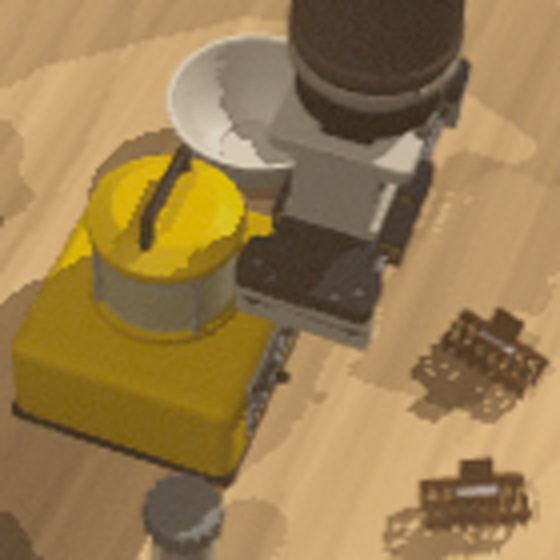

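View pics/top2.png

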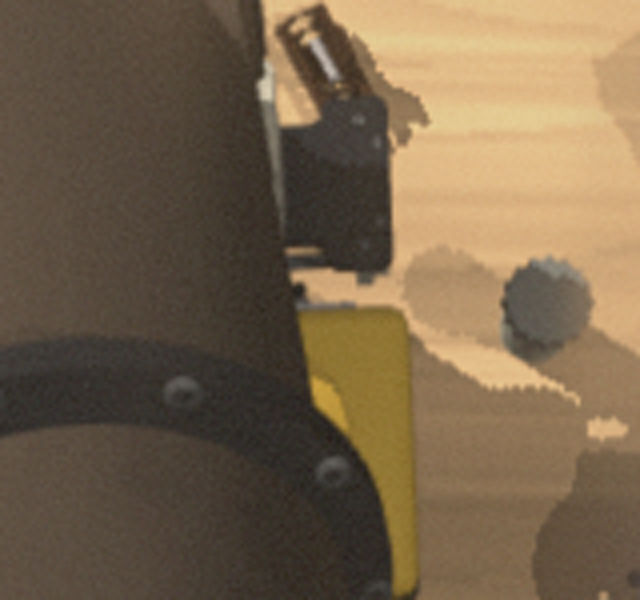

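The top view is mostly hidden by the arm. The scene view shows the fingers above the long toggle with the short toggle visible at (283,376), untouched. The reported position has drifted by (-2, +4) mm, so I'll hold for two rows to see whether it settles.

>>> {"fn": "move_arm", "kwargs": {
  "steps": "0 0 0 0 255; 0 0 0 0 255; 0 0 0 0 255"
}}

```text
clock: 2.72
position: [0.6191, 0.1384, 0.0878]
ee_rot: [-1.252, 1.179, 1.251]
force: [0.1, -0.1, 0.5]
width: 0.006
```

Run:
```python
from h import *
from scipy.spatial.transform import Rotation as R
o=arm.observe();print(o['position'],o['force'],R.from_rotvec(o['ee_rot']).as_matrix().round(4).tolist(),o['dq'].round(3))
```

```text
[0.61908106 0.13837616 0.08784034] [ 0.06223438 -0.14309246  0.50319841] [[0.0016, -0.9983, -0.0581], [0.0006, -0.0581, 0.9983], [-1.0, -0.0017, 0.0005]] [ 0.001  0.006 -0.001  0.006  0.    -0.001 -0.001]
```

Settled at (0.619, 0.138, 0.088), which is acceptable. I'll nudge 2 mm in y, descend to first contact at about z 0.064, and press slowly while watching force.

>>> {"fn": "move_arm", "kwargs": {
  "steps": "0.008 0 -0.002 0 255; 0.016 0 -0.002 0 255; 0.02 0 -0.002 0 255; 0.023 0 -0.002 0 255; 0.026 0 -0.002 0 255; 0.029 0 -0.002 0 255; 0.029 0 -0.002 0 255"
}}

```text
clock: 3.3
position: [0.6193, 0.1362, 0.0576]
ee_rot: [-1.252, 1.18, 1.251]
force: [0.5, 0.0, 1.0]
width: 0.006
```

>>> {"fn": "move_arm", "kwargs": {
  "steps": "0.002 0 0 0 255; 0.004 0 0 0 255; 0.006 0 0 0 255; 0.008 0 0 0 255; 0.008 0 0 0 255"
}}

```text
clock: 3.72
position: [0.6184, 0.1364, 0.0494]
ee_rot: [-1.252, 1.181, 1.252]
force: [1.8, -0.1, 2.6]
width: 0.003
```

Run:
```python
from h import *
o=arm.observe();print(o['position'],o['force'])
d=arm.get_image('scene');cv2.imwrite('pics/s3.png',cv2.resize(d['img'][130:240,250:370],None,fx=5,fy=5,interpolation=cv2.INTER_CUBIC))
```

```text
[0.6184327  0.13637744 0.04936447] [ 1.84666006 -0.14868276  2.63690712]
```

View pics/s3.png

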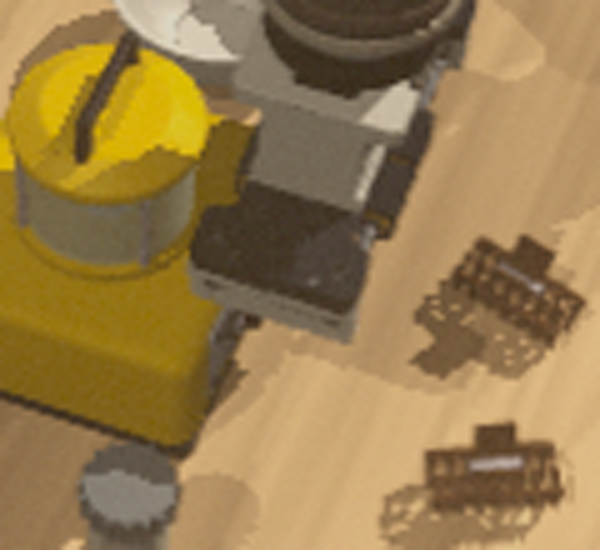

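The force is about 2.5 N, as expected for moving the toggle. The scene view shows the short tip at (250,320) still up and the lantern unmoved. I'll continue down.

>>> {"fn": "move_arm", "kwargs": {
  "steps": "0.0015 0 0 0 255; 0.003 0 0 0 255; 0.0045 0 0 0 255; 0.006 0 0 0 255; 0.006 0 0 0 255"
}}

```text
clock: 4.18
position: [0.618, 0.1362, 0.0433]
ee_rot: [-1.251, 1.182, 1.253]
force: [-0.3, -0.1, 3.0]
width: 0.006
```

>>> {"fn": "move_arm", "kwargs": {
  "steps": "0.001 0 0 0 255; 0.001 0 0 0 255; 0.001 0 0 0 255"
}}

```text
clock: 4.43
position: [0.6183, 0.1362, 0.0428]
ee_rot: [-1.251, 1.181, 1.252]
force: [-2.3, 1.2, 5.6]
width: 0.003
```

Force has risen to 5.6 N at z 0.043, so the toggle is at its stop. I'll withdraw straight up, then move aside to look.

>>> {"fn": "move_arm", "kwargs": {
  "steps": "-0.005 0 0 0 255; -0.02 0 0 0 255; -0.05 0 0 0 255; -0.085 0 0 0 255; -0.12 0 0 0 255; -0.155 0 0 0 255; -0.19 0 0 0 255; -0.19 0 0 0 255"
}}

```text
clock: 5.1
position: [0.6219, 0.1363, 0.2404]
ee_rot: [-1.254, 1.172, 1.245]
force: [1.7, -0.3, 1.0]
width: 0.002
```

>>> {"fn": "move_arm", "kwargs": {
  "steps": "0 0.02 0.03 0 255; 0 0.04 0.06 0 255; 0 0.06 0.09 0 255; 0 0.08 0.12 0 255; 0 0.10 0.15 0 255; 0 0.12 0.18 0 255; 0 0.14 0.21 0 255; 0 0.16 0.24 0 255; 0 0.16 0.24 0 255; 0 0.16 0.24 0 255"
}}

```text
clock: 5.93
position: [0.4431, 0.3683, 0.2323]
ee_rot: [-1.255, 1.179, 1.256]
force: [-0.0, -1.5, -0.3]
width: 0.001
```

Run:
```python
from h import *
import pickle
o=arm.observe();print(o['position'],o['force'])
for n,(a,b,c,e) in(('scene',(130,250,230,370)),('top',(70,220,180,340))):
    d=arm.get_image(n);pickle.dump(d,open(n+'4.pkl','wb'))
    d0=pickle.load(open(n+'0.pkl','rb'))
    cv2.imwrite(f'pics/{n}4.png',np.vstack([cv2.resize(x['img'][a:b,c:e],None,fx=2.5 if n=='scene' else 2,fy=2.5 if n=='scene' else 2,interpolation=cv2.INTER_CUBIC) for x in (d0,d)]) if n=='top' else cv2.resize(d['img'][a:b,c:e],None,fx=5,fy=5,interpolation=cv2.INTER_CUBIC))
    if n=='top':
        us,vs=np.meshgrid(range(195,300),range(130,235))
        for x in(d0,d):
            P=np.array([pt(x,u,v) for u,v in zip(us.ravel(),vs.ravel())])
            print(cv2.minAreaRect(P[np.abs(P[:,2]-.075)<.005][:,:2].astype(np.float32)))
```

```text
[0.44305549 0.36830635 0.232348  ] [-0.04999278 -1.49669075 -0.25086251]
((0.5221621990203857, 0.10599362850189209), (0.14061902463436127, 0.14741583168506622), 3.1578049659729004)
((0.5222037434577942, 0.10588058829307556), (0.14060190320014954, 0.14752860367298126), 3.129331588745117)
```

View pics/scene4.png

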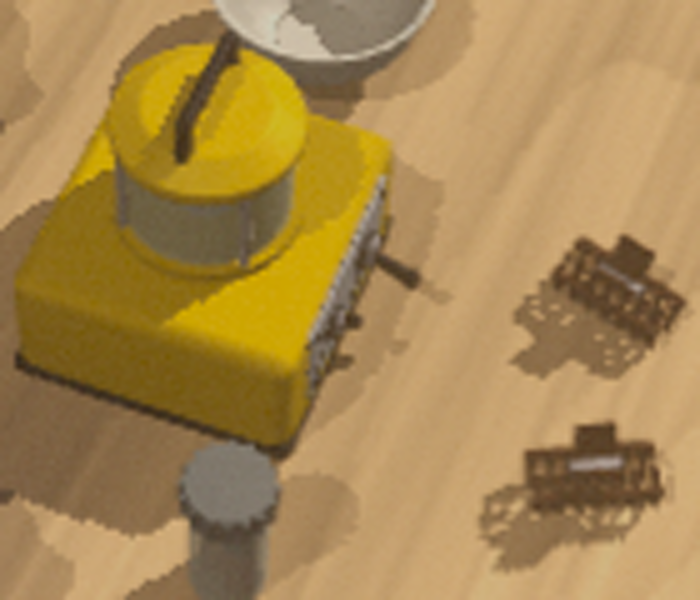

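View pics/top4.png

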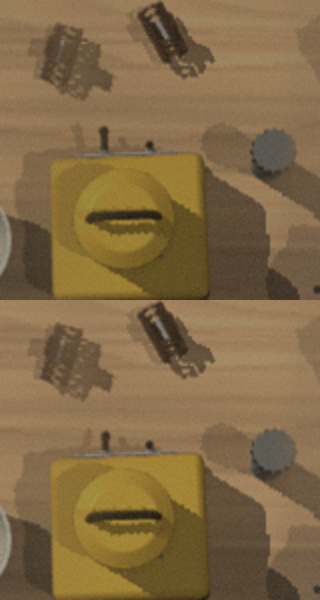

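The long toggle now points down, with its tip at (412,280) against (417,252) before. There's a dark blob at (342,362) below the short toggle, which I'll compare with the first picture.

Run:
```python
from h import *
import pickle
a=pickle.load(open('scene0.pkl','rb'));b=arm.get_image('scene');t=pickle.load(open('top4.pkl','rb'))
cv2.imwrite('pics/cmp.png',np.hstack([cv2.resize(x['img'][165:215,285:320],None,fx=10,fy=10,interpolation=cv2.INTER_NEAREST) for x in(a,b)]))
u,v=230+410/5,130+279/5
print('long depth',pt(b,u,v).round(4), pt(b,u,v,.037).round(4))
print('short before/after',pt(a,300.8,194).round(4),pt(b,300.8,194).round(4), 'blob',pt(a,298.4,202.4).round(4),pt(b,298.4,202.4).round(4))
print(arm.observe()['dq'].round(3))
```

```text
long depth [0.6175 0.1289 0.0409] [0.6167 0.1317 0.037 ]
short before/after [0.6057 0.0868 0.0548] [0.6061 0.0857 0.0565] blob [ 0.598   0.098  -0.0006] [0.5984 0.0969 0.0013]
[ 0.012 -0.     0.003  0.    -0.003  0.001 -0.004]
```

View pics/cmp.png

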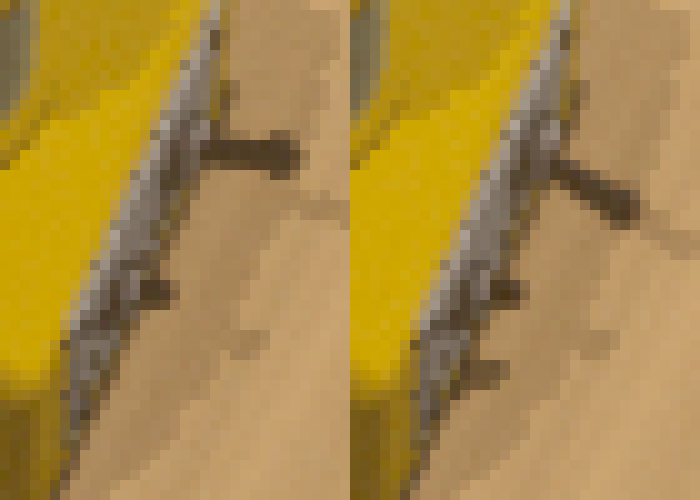

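The blob's depth is at the table surface (z about 0), so it's a shadow. The short toggle looks the same as before. On the long tip, a ray onto z = 0.037 gives (0.617, 0.132), the expected down position. I'll hand the job in.

```bash
python3 -c "
from cell import arm
print(arm.sign_off())"
```

```text
the job is handed in; nothing more can be done
None
```

I pressed the long toggle on the large yellow lantern down with the closed fingertips, drew the hand clear and handed the job in at about 6 s. No verdict is reported.

- **Long toggle:** it points down. A ray through its tip onto the expected height of 37 mm lands at (0.617, 0.132), the predicted spot. The direct depth reading was about 41 mm, as expected on the ball's upper surface. The reported force reached 5.6 N at the stop, well under the 20 N limit.
- **Short toggle:** it looks the same as before, still up.
- **Lantern:** the measured shift is about 0.1 mm, and it stands upright in the pictures.
- **Battery case, bowl and clips:** no visible change between the before and after pictures. I compared these by eye only.

Two checks were less clear:
- **Drift:** the reported hand position drifted about 4 mm on the way down, so I let it settle and corrected it before pressing.
- **Dark spot:** a new spot appeared below the short toggle afterwards. It reads at table height, so I took it for a shadow.

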